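# Fold the bay gate open and slide the piston in

### The job

Push the two-panel folding gate of the open-topped sheet-metal bay in at its fold, where the black post stands, until both panels are collapsed together as far as they go and the doorway is open. Then slide the piston along the bench through the doorway, without lifting it over the walls, and leave it standing upright wholly inside the bay, with the gate still folded open. Leave the other things on the bench where they are.

Things in the scene. Friction and masses are not known exactly. Their poses are not given: they have to be found in the camera images.
- bay: Fixed bay of bare sheet steel, open on top, no floor plate. Origin: middle of the doorway at bench height; x leads inward through the doorway, y left along it. Side walls at y = +137 and -137 mm, rear wall at x = 160 mm, 93 mm high, 3 mm thick. Aluminium jambs 97 mm high leave a doorway y = -122 to +122 mm; track flush with the bench. Place and yaw (up to 0.2 rad) vary.
- gate (a joint): Fold of the gate, rad: 0 shut, 1.1 at the stop, fully folded; starts 0 to 0.2. Each panel stands at a = 0.20 + joint to the doorway line, so in the bay frame the fold is at x = 115 sin a, y = 115 - 115 cos a mm; it moves only inward, to the left wall. Friction only, some 1 to 4 N at the fold; it stays where left.
- fold_post (a point): Upright round black post on the gate's fold axis, 18 mm in diameter, from 101 to 156 mm above the bench, so clear above panels and walls; this point is at 128 mm. It can be pushed from the doorway side, and travels on a circle of 115 mm radius about the pivot.
- pivot (a point): Vertical pivot of the gate's first panel at the left jamb (x = 0, y = +115 mm in the bay frame), 50 mm above the bench. The gate is two grey framed panels, each 115 mm long between axes, 6 mm thick, top edge 95 mm above the bench.
- free_end (a point): Free end of the gate's second panel, 50 mm above the bench. It slides along the doorway line (x = 0 in the bay frame): near y = -110 mm when shut, at y = +53 mm when fully folded, leaving y = -122 to +48 mm clear.
- piston: Bare aluminium piston, upright on the bench in front of the bay and to the right, about 62 x 65 mm across, 60 mm high, 0.2 to 0.4 kg. Origin: centre of its underside, z up.
- pliers_red: Pliers with red handles lying on the bench, 67 x 200 x 13 mm, a bystander.
- steel_dish: Round steel dish, 123 mm across and 29 mm high, to the left of the bay, a bystander.
- spanner: Steel combination spanner, 26 x 160 x 7 mm, lying to the right of the bay, a bystander.
There are look-alikes about, which are no part of the job. Several things look just like the piston: the one meant starts farthest to the robot's right.

How it is judged:
By the outcome, as a careful person would: the job done as asked, in the order asked, and still so for the second after the job is handed in, with the robot touching nothing.
It also fails if it takes over 51 s, if anything falls off the work surface, if the arm or the gripper's body presses on something with over 40 N, if the wrist force passes 120 N, or if a joint passes its speed limit or range.

### The arm

A 6-joint arm with a two-finger parallel gripper is mounted at the origin on the work surface; the furniture and walls round the work are solid. World frame = base frame: x ahead of the robot, y to its left, z up, the work surface at z = 0. Lengths are in m, angles in rad, forces in N, time in s.
With the tool pointing down it reaches from about 0.3 to 0.775 m from the base axis. Payload 14.6 kg.
Tool frame: the origin (TCP) lies midway between the tips of the shut fingers; the grasp point (between the pads) lies 19 mm behind it; z points along the fingers, y is the line along which they close (so a half turn about z gives the same grasp; the last joint's range is limited). The gripper opens to 85 mm and grips with 20 to 120 N. Pads are 22 mm wide; open, the fingers measure 114 mm over their backs; the gripper's body (76 mm by 85 mm) begins 54 mm behind the grasp point. The pads swing forward as they close: fully open they stand 13 mm farther back than shut.
Start: joints at [-1.264, 0.3, 1.521, -0, 1.321, -0.067], TCP at [0.201, -0.512, 0.231] pointing down, gripper open.
Joint ranges: [-3.03, 3.03], [-0.79, 2.21], [0.23, 2.52], [-1.04, 4.18], [0, 3.07], [-2.55, 2.55]. Speed limits (rad/s): [2.22, 2.22, 2.57, 3.14, 3.14, 3.14].

### API

Orientations are given as a unit quaternion [x, y, z, w].
In Python, from plant import * gives the robot as it stands. The module is installed in compiled form; this text tells all that it offers.
- The arm moves only by the shell command python3 -m jog 'ROWS' [OPENING] [FORCE]. ROWS is JSON, a list of rows, each a list of 4 numbers: the shift along the tool's x, y, z in units of 30 mm (1.0 is 30 mm), then the turn about the tool's z in units of 5 degrees (1.0 is 5 degrees). A call has 1 to 12 rows; each row is the pose to reach, as a shift and turn from the pose commanded when the call began, along the tool's axes at that moment; what a row does not reach only later rows make up. A row lasts 1/8 s, in which the tool goes at most 62.5 mm and 10.7 degrees, less where a joint would pass 70% of its speed; a pose out of reach is approached as far as the arm can. A call with a gripper value outside its range is refused whole. OPENING is the closure, from -1 (fully open) to 1 (shut), so that 0 is half open, set as the call begins (- or left out, the last holds). The fingers move at their own pace and stop on an object; FORCE is the grip in N (left out, the last holds). Time passes only in rows, so rows that repeat a pose let the fingers close. It gives the time, the measured TCP pose, the force, the opening and the grip force at its end, in the units of the state.
- get_state(): the state, without advancing time (a new reading comes with each control period).
- snapshot(name): name is "side" or "top" or "wrist"; returns the picture (400x640x3 uint8, red, green, blue); there is no depth.
- camera_model(name): a dict with "fx", "fy", "cx", "cy" (pixels), "rvec" (rotation vector, rad) and "tvec" (3), from world to camera coordinates, as OpenCV has them. Camera axes: x right, y down, z forward; pixel columns grow to the right and rows downward; lengths in m; the calibration is good to about 2 mm. A picture is of the moment at which its call begins: read the wrist's pose just before it. camera_model takes no time and is no camera call; for the wrist camera it gives the pose at the moment of the call.
- hand_in(): hands the job in; it is judged then, once.
The state is a dict: "time": time; "joint_pos": joint angles; "joint_vel": joint speeds; "joint_torque": joint torques, N m; "tcp_pos": TCP position; "orientation": TCP orientation; "contact_force": force on the tool from outside, world axes, zero at the start; "wrist_torque": the same for the moment, N m; "width": finger opening in m; "gripper_force": force on a finger pad.
Only numpy, scipy, OpenCV 4.12 (cv2) and the standard library are available. Lean on these libraries where they do the work, as an engineer would, in place of code of your own. Each camera call takes 0.05 s, during which the arm holds its last target. There are 200 camera calls.

## Working session

There is one attempt and no reset: what is moved stays moved. The work goes in short steps, Python scripts to look and compute and a shell command to move; the robot and the scene stay as the last step left them, time stands still between calls to the robot, and variables do not carry over. Pictures are saved under pics/ and viewed, at most 10 in all, crops included, and the job is handed in when it is done.

```bash
mkdir -p pics; cat > h.py <<'E'
from plant import *
import numpy as np, cv2
from scipy.spatial.transform import Rotation as R
def ray(m,u,v):
    Rm=cv2.Rodrigues(np.array(m["rvec"],float))[0]; t=np.array(m["tvec"],float)
    d=Rm.T@np.array([(u-m["cx"])/m["fx"],(v-m["cy"])/m["fy"],1]); return -Rm.T@t,d
def onz(m,u,v,z):
    c,d=ray(m,u,v); return c+d*(z-c[2])/d[2]
def proj(m,p):
    K=np.array([[m["fx"],0,m["cx"]],[0,m["fy"],m["cy"]],[0,0,1]])
    return cv2.projectPoints(np.array(p,float).reshape(-1,3),np.array(m["rvec"],float),np.array(m["tvec"],float),K,None)[0].reshape(-1,2)
def save(n,f):
    a=snapshot(n); cv2.imwrite(f,a[:,:,::-1]); return a
E
python3 - <<'E'
from h import *
save("top","pics/top0.png");save("side","pics/side0.png")
for n in("top","side"):
    m=camera_model(n);print(n,m,ray(m,320,200))
s=get_state();print(s["tcp_pos"],s["orientation"],R.from_quat(s["orientation"]).as_matrix().round(3),s["time"])
E
```

```text
top {'fx': 476.35001091535514, 'fy': 476.35001091535514, 'cx': 321.16587984391396, 'cy': 193.6723073724977, 'rvec': array([ 2.14587278, -2.09353177,  0.15852193]), 'tvec': array([-0.0313596 ,  0.47378084,  1.24532589])} (array([ 0.25310843, -0.05319306,  1.3074383 ]), array([ 0.15891374,  0.02822527, -0.98698136]))
side {'fx': 412.7235806064861, 'fy': 412.7235806064861, 'cx': 317.4689008243524, 'cy': 204.62940194087545, 'rvec': array([ 2.18672445,  0.76782911, -0.33521323]), 'tvec': array([-0.31581144, -0.12218308,  1.27005893])} (array([ 0.88491777, -0.61586137,  0.75189799]), array([-0.46187394,  0.59972724, -0.65357718]))
[ 0.20075886 -0.51181848  0.23075769] [ 9.82586768e-01  1.85803565e-01 -7.91847389e-05 -5.21309786e-04] [[ 0.931  0.365 -0.   ]
 [ 0.365 -0.931  0.001]
 [ 0.    -0.001 -1.   ]] 0.1
```

View pics/top0.png

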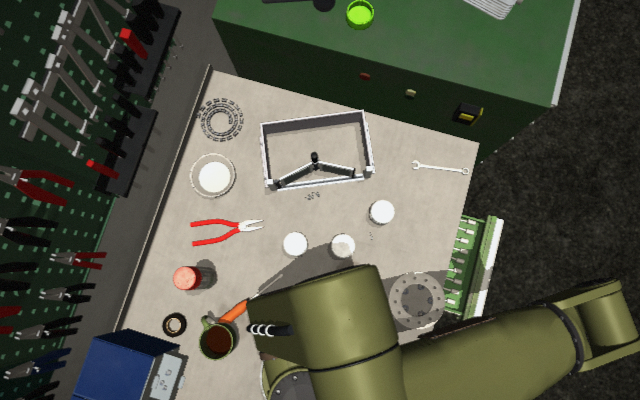

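View pics/side0.png

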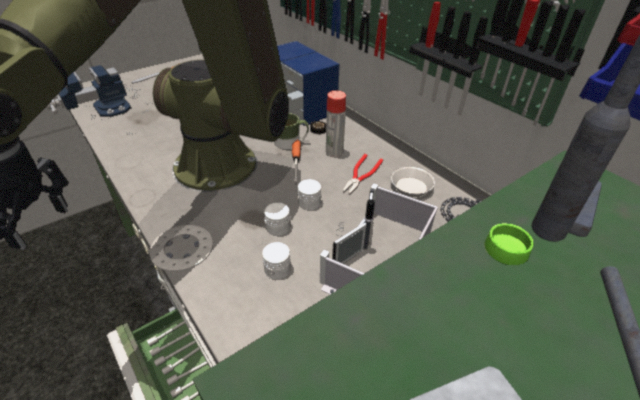

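Top view: three alike pistons, at about (382,212), (343,245) and (295,244); in the side view they are at (277,258), (277,219) and (309,195). The one farthest right (smallest world y) is at (382,212). The bay spans roughly (262–372, 110–190) with the fold post near (315,157). I'll confirm all this in a crop and with numbers.

```bash
python3 - <<'E'
from h import *
a=cv2.imread("pics/top0.png"); c=a[100:270,250:410]
cv2.imwrite("pics/crop0.png",cv2.resize(c,None,fx=3.5,fy=3.5,interpolation=cv2.INTER_CUBIC))
m=camera_model("top")
g=cv2.cvtColor(a,cv2.COLOR_BGR2GRAY)
_,b=cv2.threshold(g,205,255,0)
n,l,st,ce=cv2.connectedComponentsWithStats(b)
for i in range(1,n):
    if 80<st[i,4]<3000 and 150<ce[i][0]<480 and 90<ce[i][1]<290: print(st[i],ce[i].round(1),onz(m,*ce[i],0.06).round(3))
for uv in [(315,157)]: print(onz(m,*uv,.15))
E
```

```text
[260 110 116  77 536] [317.  142.2] [ 0.612 -0.005  0.06 ]
[412 160  57  14 165] [437.6 167. ] [ 0.55  -0.329  0.06 ]
[199 162  31  30 749] [214.1 176.5] [0.511 0.269 0.06 ]
[288 176  60   9 105] [317.8 179.8] [ 0.509 -0.01   0.06 ]
[278 178  86  13 168] [321.  183.9] [ 0.498 -0.019  0.06 ]
[371 200  24  23 429] [382.6 211.1] [ 0.428 -0.183  0.06 ]
[239 220  24  11 153] [248.2 225.1] [0.383 0.17  0.06 ]
[283 232  24  24 436] [294.7 243.4] [0.338 0.046 0.06 ]
[332 234  23  23 386] [343.3 244.8] [ 0.337 -0.082  0.06 ]
[ 0.54811011 -0.00463975  0.15      ]
```

View pics/crop0.png

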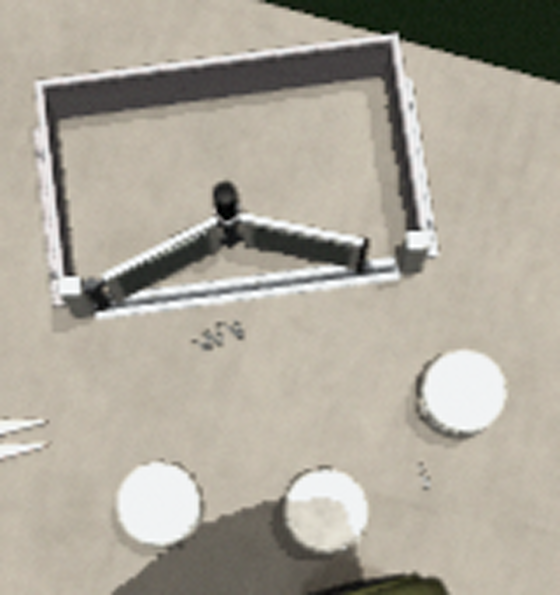

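The crop shows the meant piston at crop (462,392) = pixel (382,212), the rightmost of the three. The jamb tops are at pixels (270.3,181.7) and (369.4,168.6), the rear corners at (262,124.3) and (363.4,111.4), and the post top at about (314,153.5).

```bash
cat >> h.py <<'E'
m0=camera_model("top")
JL=onz(m0,270.3,181.7,.097);JR=onz(m0,369.4,168.6,.097);RL=onz(m0,262,124.3,.093);RR=onz(m0,363.4,111.4,.093)
def bay():
    d=(JL-JR)[:2]; e=(RL-RR)[:2]; w=d/np.linalg.norm(d)+e/np.linalg.norm(e); y=w/np.linalg.norm(w); x=np.array([y[1],-y[0]])
    mj=(JL+JR)[:2]/2; mr=(RL+RR)[:2]/2-160e-3*x
    return (mj+mr)/2, x,y
O,X,Y=bay()
def tob(p): q=np.array(p)[:2]-O; return np.array([q@X,q@Y])*1e3
def tow(bx,by): return O+X*bx/1e3+Y*by/1e3
E
python3 - <<'E'
from h import *
print(JL,JR,np.linalg.norm(JL-JR),RL,RR,np.linalg.norm(RL-RR),"depth",np.linalg.norm((RL+RR-JL-JR)[:2]/2))
print("O",O,"yaw",np.arctan2(X[1],X[0]))
p=onz(m0,314,153.5,.156);print("post",p,tob(p))
a=np.arcsin(tob(p)[0]/115),np.arccos(1-tob(p)[1]/115);print(a)
print("piston",tob([.428,-.183]))
s=camera_model("side")
for nm,q in [("post",[*p[:2],.156]),("pis",[.428,-.183,.06]),("JR",JR),("JL",JL),("pivot",[*tow(0,115),.095])]: print(nm,proj(s,q).round(1))
for nm,q in [("folded post",tow(115*np.sin(1.3),115-115*np.cos(1.3))),("folded free",tow(0,53)),("goal",tow(90,-45))]:print(nm,q)
E
```

```text
[0.49316213 0.11184998 0.097     ] [ 0.53358    -0.14471984  0.097     ] 0.25973385876327293 [0.64929683 0.14159106 0.093     ] [ 0.69033686 -0.12764427  0.093     ] 0.27234527472859 depth 0.15818733292193182
O [ 0.51253775 -0.01698296] yaw 0.15375750468171717
post [ 0.55550233 -0.00213953  0.156     ] [44.73101496  8.08818249]
(np.float64(0.39950823256310564), np.float64(0.37728576656513485))
piston [-108.96632582 -151.11131386]
post [[371.5 201.7]]
pis [[275.4 251.7]]
JR [[323.4 252.8]]
JL [[373.1 186.1]]
pivot [[370.3 190. ]]
folded post [0.60913848 0.08323158]
folded free [0.50442067 0.03539178]
goal [ 0.60836784 -0.04766836]
```

```bash
cat >> h.py <<'E'
def rows(targets):
    "targets: (world x,y,z, tool-x yaw) -> jog rows"
    s=get_state(); r=R.from_quat(s["orientation"]).as_matrix(); p=np.array(s["tcp_pos"]); y0=np.arctan2(r[1,0],r[0,0])
    print("t",round(s["time"],2),"p",p.round(4),"yaw",round(y0,3),"F",np.round(s["contact_force"],1),"w",round(s["width"],4))
    for t in targets:
        print([*(r.T@(np.array(t[:3])-p)/.03).round(2), round(-np.degrees((t[3]-y0+np.pi)%(2*np.pi)-np.pi)/5,2)])
E
python3 - <<'E'
from h import *
q=tow(-20,-18); rows([(*q,.231,.6),(*q,.116,.6)])
E
```

```text
t 0.1 p [ 0.2008 -0.5118  0.2308] yaw 0.374 F [ 0.2 -0.4 -0.5] w 0.0852
[np.float64(14.92), np.float64(-11.12), np.float64(0.0), np.float64(-2.59)]
[np.float64(14.92), np.float64(-11.12), np.float64(3.84), np.float64(-2.59)]
```

```bash
python3 -m jog '[[4,-3,0,-0.6],[8,-6,0,-1.2],[12,-9,0,-2],[14.9,-11.1,0,-2.6],[14.9,-11.1,0,-2.6],[14.9,-11.1,0,-2.6],[14.9,-11.1,0,-2.6],[14.9,-11.1,0,-2.6],[14.9,-11.1,0,-2.6],[14.9,-11.1,2,-2.6],[14.9,-11.1,3.8,-2.6],[14.9,-11.1,3.8,-2.6]]' 1 40
python3 - <<'E'
from h import *
save("top","pics/t1.png");a=save("side","pics/s1.png")
cv2.imwrite("pics/s1c.png",cv2.resize(a[120:320,220:460,::-1],None,fx=3,fy=3))
T=[]
for al in np.arange(.3,1.31,.1):
    pos=115*np.array([np.sin(al),1-np.cos(al)])-23*np.array([np.cos(al),np.sin(al)])
    T.append((*tow(*pos),.116,al+.154))
rows(T)
E
```

```text
time: 1.6
tcp_pos: [0.4935, -0.0384, 0.1144]
orientation: [0.955, 0.296, -0.003, -0.002]
contact_force: [0.9, -0.1, 1.9]
width: 0.0
gripper_force: 0.0
t 1.7 p [ 0.4961 -0.039   0.1189] yaw 0.601 F [0.2 0.  0.9] w 0.0002
[np.float64(1.2), np.float64(-0.07), np.float64(0.1), np.float64(1.68)]
[np.float64(1.58), np.float64(0.04), np.float64(0.1), np.float64(0.53)]
[np.float64(1.96), np.float64(0.12), np.float64(0.1), np.float64(-0.61)]
[np.float64(2.35), np.float64(0.15), np.float64(0.1), np.float64(-1.76)]
[np.float64(2.74), np.float64(0.15), np.float64(0.1), np.float64(-2.9)]
[np.float64(3.13), np.float64(0.11), np.float64(0.1), np.float64(-4.05)]
[np.float64(3.51), np.float64(0.03), np.float64(0.1), np.float64(-5.2)]
[np.float64(3.89), np.float64(-0.09), np.float64(0.1), np.float64(-6.34)]
[np.float64(4.24), np.float64(-0.24), np.float64(0.1), np.float64(-7.49)]
[np.float64(4.59), np.float64(-0.43), np.float64(0.1), np.float64(-8.63)]
[np.float64(4.91), np.float64(-0.65), np.float64(0.1), np.float64(-9.78)]
```

View pics/s1c.png

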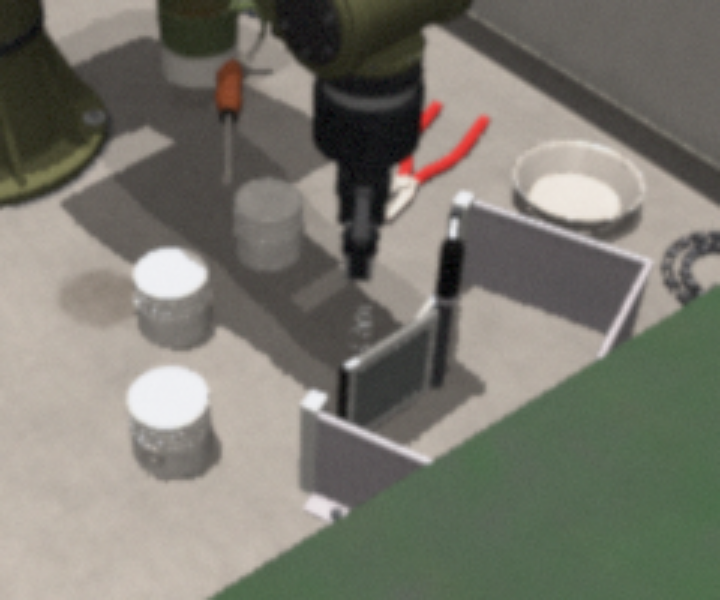

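The crop shows the shut fingertips at about (357,275), in front of the black post at (450,240–300) and above panel height. Now the push along the arc.

```bash
python3 -m jog '[[0.8,-0.05,0.1,0.5],[1.2,0,0.1,0.5],[1.6,0.05,0.1,0.3],[1.95,0.12,0.1,-0.6],[2.35,0.15,0.1,-1.7],[2.75,0.15,0.1,-2.9],[3.1,0.1,0.1,-4],[3.5,0.03,0.1,-5.2],[3.9,-0.1,0.1,-6.3],[4.25,-0.25,0.1,-7.5],[4.25,-0.25,0.1,-7.5]]'
python3 - <<'E'
from h import *
T=[]
for al in (1.2,1.3,1.35,1.4,1.45):
    pos=115*np.array([np.sin(al),1-np.cos(al)])-23*np.array([np.cos(al),np.sin(al)])
    T.append((*tow(*pos),.116,al+.154))
rows(T)
E
```

```text
time: 3.08
tcp_pos: [0.5967, 0.0397, 0.1148]
orientation: [0.809, 0.588, 0.0, 0.0]
contact_force: [0.6, -0.1, -0.0]
width: 0.0003
gripper_force: 0.0
t 3.08 p [0.5967 0.0397 0.1148] yaw 1.256 F [ 0.6 -0.1 -0. ] w 0.0003
[np.float64(0.36), np.float64(0.08), np.float64(-0.04), np.float64(-1.12)]
[np.float64(0.76), np.float64(0.09), np.float64(-0.04), np.float64(-2.27)]
[np.float64(0.95), np.float64(0.09), np.float64(-0.04), np.float64(-2.84)]
[np.float64(1.15), np.float64(0.08), np.float64(-0.04), np.float64(-3.41)]
[np.float64(1.34), np.float64(0.05), np.float64(-0.04), np.float64(-3.99)]
```

```bash
python3 -m jog '[[0.2,0.04,0,-0.6],[0.36,0.08,0,-1.1],[0.55,0.09,0,-1.7],[0.76,0.09,0,-2.3],[0.85,0.09,0,-2.3],[0.92,0.09,0,-2.3],[0.92,0.09,0,-2.3]]'
python3 - <<'E'
from h import *
a=save("top","pics/t2.png")
cv2.imwrite("pics/t2c.png",cv2.resize(a[100:230,240:420,::-1],None,fx=4,fy=4))
rows([])
p=tow(115*np.sin(1.3),115-115*np.cos(1.3));print("exp post px",(proj(m0,[*p,.156])-[240,100])*4,"free",(proj(m0,[*tow(0,53),.095])-[240,100])*4)
E
```

```text
time: 3.95
tcp_pos: [0.6074, 0.0649, 0.1143]
orientation: [0.747, 0.665, 0.0, -0.0]
contact_force: [-0.5, -0.1, 0.6]
width: -0.0003
gripper_force: 0.0
t 4.0 p [0.6074 0.0648 0.1143] yaw 1.455 F [-0.4 -0.5  0.2] w 0.0001
exp post px [[162.91657404 128.53639863]] free [[239.50671082 312.9970673 ]]
```

View pics/t2c.png

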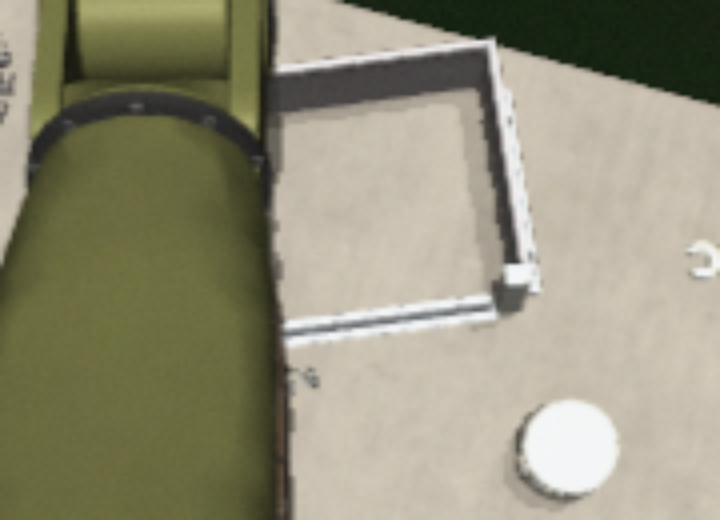

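The arm hides the fold, but the doorway's right part, up to crop (285,330), is clear. I'll keep pushing in small steps until the stop resists.

```bash
python3 -m jog '[[0.1,0,0,0],[0.1,0,0,0],[0.1,0,0,0]]'; python3 -m jog '[[0.1,0,0,0],[0.1,0,0,0],[0.1,0,0,0]]';python3 -m jog '[[0.1,0,0,0],[0.1,0,0,0],[0.1,0,0,0]]'
```

```text
time: 4.38
tcp_pos: [0.6077, 0.0666, 0.1143]
orientation: [0.747, 0.665, -0.001, 0.0]
contact_force: [-0.6, -10.4, 1.6]
width: 0.0001
gripper_force: 2.6
time: 4.75
tcp_pos: [0.6077, 0.0668, 0.1143]
orientation: [0.747, 0.664, -0.002, 0.001]
contact_force: [-7.0, -30.4, 5.0]
width: -0.0005
gripper_force: 11.3
time: 5.12
tcp_pos: [0.6077, 0.067, 0.1143]
orientation: [0.748, 0.664, -0.004, 0.002]
contact_force: [-11.4, -50.1, 8.0]
width: 0.0001
gripper_force: 20.1
```

Firm stop at the expected place. I'll back off, rise and go above the piston.

```bash
python3 -m jog '[[-0.3,0,0,0],[-1,0,0,0],[-1.5,0,-1,0],[-1.5,0,-2,0],[-1.5,0,-3,0],[-1.5,0,-3,0]]'
python3 - <<'E'
from h import *
rows([(.428,-.183,.2,.154),(.428,-.183,.02,.154)])
E
```

```text
time: 5.88
tcp_pos: [0.604, 0.0287, 0.2067]
orientation: [0.747, 0.665, 0.002, 0.001]
contact_force: [0.4, 0.4, -0.3]
width: -0.0003
gripper_force: 0.0
t 5.88 p [0.604  0.0287 0.2067] yaw 1.456 F [ 0.4  0.4 -0.3] w -0.0003
[np.float64(-7.68), np.float64(-5.02), np.float64(0.2), np.float64(14.92)]
[np.float64(-7.69), np.float64(-5.05), np.float64(6.2), np.float64(14.92)]
```

```bash
python3 -m jog '[[-1.5,-1,0,2],[-3,-2,0,4],[-4.5,-3,0,6],[-6,-4,0,8],[-7.7,-5,0,10],[-7.7,-5,0,12],[-7.7,-5,0,14],[-7.7,-5,0,14.9],[-7.7,-5,0,14.9],[-7.7,-5,0,14.9],[-7.7,-5,0,14.9]]' -1
python3 - <<'E'
from h import *
a=save("top","pics/t3.png"); w=save("wrist","pics/w3.png")
b=np.vstack([cv2.resize(a[100:270,230:470],(640,453)),cv2.resize(w,(240,150)) if 0 else np.zeros((1,640,3),np.uint8)])
cv2.imwrite("pics/t3c.png",b[:,:,::-1])
rows([(.428,-.183,.02,.154)])
mw=camera_model("wrist"); print("piston px", proj(mw,[.428,-.183,.06]))
g=cv2.cvtColor(w,cv2.COLOR_RGB2GRAY);_,t=cv2.threshold(g,215,255,0)
n,l,st,ce=cv2.connectedComponentsWithStats(t)
for i in range(1,n):
    if st[i,4]>800: print(st[i],ce[i].round(),onz(mw,*ce[i],.06).round(4))
E
```

```text
time: 7.25
tcp_pos: [0.4278, -0.1831, 0.2041]
orientation: [0.997, 0.078, -0.0, -0.0]
contact_force: [0.3, -0.0, -0.0]
width: 0.0855
gripper_force: 0.0
t 7.35 p [ 0.4278 -0.1832  0.2042] yaw 0.156 F [-0.1  0.3 -0.4] w 0.0851
[np.float64(0.01), np.float64(-0.0), np.float64(6.14), np.float64(0.03)]
piston px [[324.05477498 192.45142291]]
[ 310    0   15   79 1007] [317.  37.] [ 0.5694 -0.1545  0.06  ]
[422  59 114  47 845] [471.  83.] [ 0.5533 -0.3026  0.06  ]
[ 83  87 199   6 918] [181.  90.] [ 0.5054 -0.0342  0.06  ]
[462 183  68 101 855] [496. 231.] [ 0.4141 -0.3727  0.06  ]
[  76  214   57   51 2209] [104. 239.] [0.3394 0.045  0.06  ]
[ 317  300   97   46 1891] [368. 318.] [ 0.2848 -0.2577  0.06  ]
```

View pics/t3c.png

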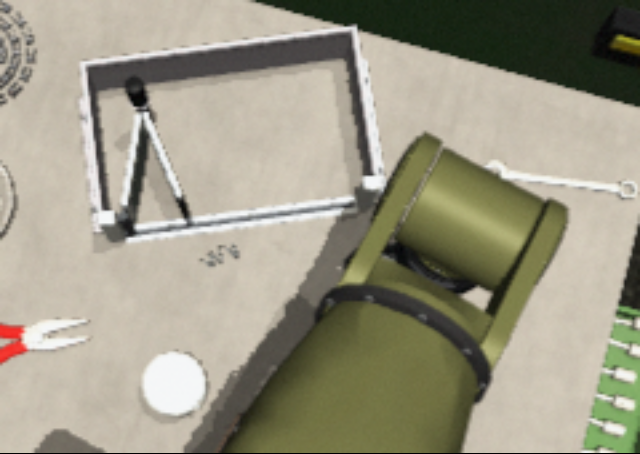

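View pics/w3.png

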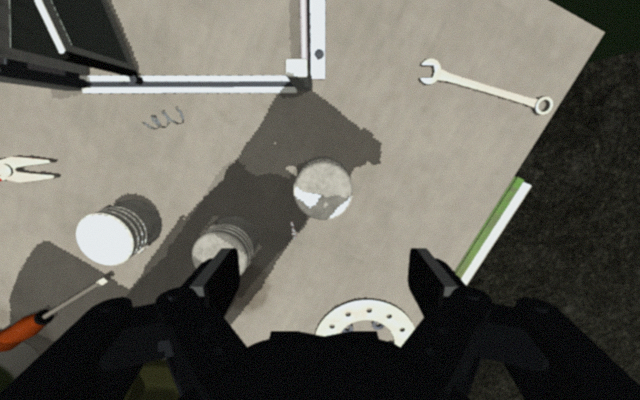

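The gate is folded: the post is at crop (135,85), which is px (280.6,131.9), against (280.7,132.1) expected. The free end is at crop (187,220). In the wrist view the piston is at (322,190) against (324,192) predicted, so I'll descend and grip.

```bash
python3 -m jog '[[0,0,1.5,0],[0,0,3,0],[0,0,4.2,0],[0,0,5.2,0],[0,0,5.8,0],[0,0,6.1,0],[0,0,6.1,0]]'
python3 -m jog '[[0,0,0,0],[0,0,0,0],[0,0,0,0],[0,0,0,0],[0,0,0,0],[0,0,0,0],[0,0,0,0],[0,0,0,0]]' 1 25
python3 - <<'E'
from h import *
s=get_state(); p=tob(s["tcp_pos"]); print(p,s["width"])
rows([(*tow(-80,-42),.021,.154),(*tow(85,-42),.021,.154)])
E
```

```text
time: 8.22
tcp_pos: [0.4278, -0.1832, 0.0212]
orientation: [0.997, 0.078, -0.0, -0.0]
contact_force: [-0.3, 0.1, -0.3]
width: 0.0853
gripper_force: 0.0
time: 9.22
tcp_pos: [0.4282, -0.1833, 0.0222]
orientation: [0.997, 0.078, 0.001, 0.0]
contact_force: [-1.3, 1.4, 5.6]
width: 0.0609
gripper_force: 26.4
[-108.79407941 -151.45782531] 0.06089694675640169
t 9.22 p [ 0.4282 -0.1833  0.0222] yaw 0.156 F [-1.3  1.4  5.6] w 0.0609
[np.float64(0.97), np.float64(-3.65), np.float64(0.04), np.float64(0.02)]
[np.float64(6.47), np.float64(-3.64), np.float64(0.05), np.float64(0.02)]
```

```bash
python3 -m jog '[[0.15,-0.6,0,0],[0.3,-1.2,0,0],[0.5,-1.8,0,0],[0.65,-2.4,0,0],[0.8,-3,0,0],[0.95,-3.65,0,0],[1.2,-3.65,0,0],[1.2,-3.65,0,0]]'
python3 -m jog '[[0.4,0,0,0],[0.8,0,0,0],[1.3,0,0,0],[1.8,0,0,0],[2.3,0,0,0],[2.8,0,0,0],[3.3,0,0,0],[3.8,0,0,0],[4.3,0,0,0],[4.8,0,0,0],[5.2,0,0,0],[5.2,0,0,0]]'
python3 - <<'E'
from h import *
s=get_state(); print(tob(s["tcp_pos"]),s["width"])
E
```

```text
time: 10.22
tcp_pos: [0.4467, -0.0687, 0.022]
orientation: [0.997, 0.078, 0.0, -0.0]
contact_force: [-2.5, 5.9, 8.7]
width: 0.0609
gripper_force: 29.6
time: 11.72
tcp_pos: [0.6012, -0.0449, 0.0217]
orientation: [0.997, 0.078, 0.001, 0.0]
contact_force: [2.4, 0.4, 0.8]
width: 0.0604
gripper_force: 29.0
[ 83.32183508 -41.21143195] 0.06042262273052096
```

```bash
python3 -m jog '[[0,0,0,0],[0,0,0,0],[0,0,0,0],[0,0,0,0],[0,0,0,0],[0,0,0,0]]' -1
python3 -m jog '[[0,0,-0.5,0],[0,0,-1.5,0],[0,0,-3,0],[0,0,-4.5,0],[0,0,-6,0],[0,0,-6.5,0],[0,3,-6.5,0],[-2,5,-6.5,0],[-4,7,-6.5,0],[-6,8.5,-6.5,0],[-6,8.5,-6.5,0],[-6,8.5,-6.5,0]]'
python3 - <<'E'
from h import *
a=save("top","pics/t4.png"); b=save("side","pics/s4.png")
cv2.imwrite("pics/f.png",np.hstack([cv2.resize(a[90:270,220:420],(400,360)),cv2.resize(b[120:300,240:440],(400,360))])[:,:,::-1])
g=cv2.cvtColor(a,cv2.COLOR_RGB2GRAY);_,t=cv2.threshold(g,205,255,0)
n,l,st,ce=cv2.connectedComponentsWithStats(t)
for i in range(1,n):
    if 100<st[i,4]<3000 and 150<ce[i][0]<480 and 90<ce[i][1]<290: print(st[i],ce[i].round(1),tob(onz(m0,*ce[i],.06)).round())
s=get_state();print(s["time"],s["contact_force"],s["width"])
E
```

```text
time: 12.48
tcp_pos: [0.6005, -0.0453, 0.0213]
orientation: [0.997, 0.078, -0.0, 0.0]
contact_force: [-0.8, -0.5, -0.0]
width: 0.0853
gripper_force: 0.0
time: 13.98
tcp_pos: [0.46, -0.3273, 0.2164]
orientation: [0.997, 0.076, -0.0, -0.0]
contact_force: [0.7, 0.1, -0.3]
width: 0.0853
gripper_force: 0.0
[260 110 116  77 601] [316.  141.9] [102.  -1.]
[320 136  25  23 415] [331.8 146.7] [ 83. -42.]
[189 153  44  34 137] [205.1 163.4] [ 82. 304.]
[198 161  33  31 766] [214.1 176.5] [ 43. 283.]
[302 173  61  10 143] [331.6 177.9] [ -3. -30.]
[277 178  87  14 204] [321.  184.1] [-16.   0.]
[238 219  25  12 169] [248.5 224.9] [-99. 204.]
[285 232  22  23 388] [295.1 243. ] [-162.   88.]
[331 234  23  22 348] [341.6 244.2] [-181.  -33.]
[177 270  17  17 124] [184.7 277.9] [-215.  383.]
14.075 [ 0.34834713  0.70762573 -0.28243603] 0.08526638776279259
```

View pics/f.png

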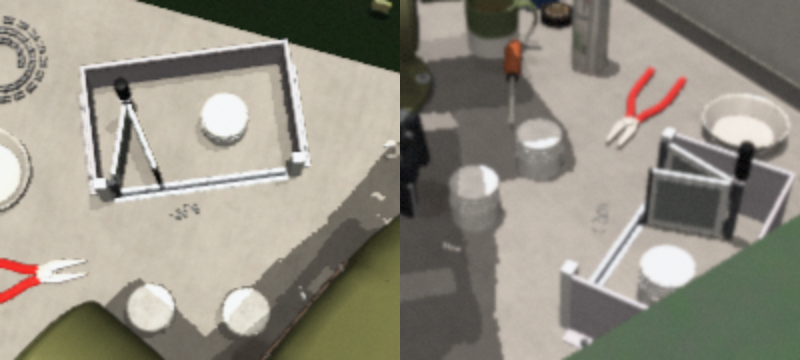

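The left half shows the piston at (224,117), upright and wholly inside the bay (measured bay position 83, −42 mm). The gate is still folded, with the post at (122,88), and the visible bystanders are where they were.

```bash
python3 -c "from plant import *; print(hand_in())"
```

```text
the job is handed in; nothing more can be done
None
```

The gate is folded to its stop, the rightmost piston stands upright inside the bay after sliding through the doorway, and the job was handed in at about 14 s with the arm clear.

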